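# Load the sample rack into the bench warmer

### The job

Slide the blue rack of capped tubes along the bench and lengthwise into the open bay of the white bench warmer, until it is fully home and the spring detent holds it; then swing the warmer's door shut. Keep the rack upright, and leave the amber bottle, the beaker and the steel rotor lid where they stand.

Things in the scene. Friction and masses are not known exactly. Their poses are not given: they have to be found in the camera images.
- warmer: Fixed white low cabinet, 180 wide (y), 170 deep (x), 74 high. Origin: centre of the bay's mouth, in the front face, at bench level; +x points into the bay, z up, +y to the hinge side. No floor plate: the rack slides on the bench itself. Bay 83 wide, 68 high, back wall at x = 130; over the first 26 mm its walls flare out to 102 wide at the mouth.
- home (a point): Where the rack's origin must be when fully home: on the bay's centre line, 66 mm in from the mouth, at bench level, axes as the warmer. The rack's near end is then 6 mm inside the mouth and its far end 4 mm short of the back wall.
- roof_edge (a point): Middle of the near edge of the bay's roof, at its underside, 30 mm in from the mouth and 68 up. The roof (6 thick, with a clear window) starts only here, so a fingertip can follow the rack some way into the mouth.
- roller (a point): Detent: upright steel spring roller, 16 diameter, 14 to 40 above the bench, in the +y bay wall at x = 66; sticks 7 mm out of the wall. Gives way sideways at 3 to 6 N and drops into the notch in the rack's side. Pushing the rack's front corner past it takes some 5 to 9 N; the last few mm are pulled home by it.
- hinge (a point): Foot of the door's upright hinge axis, at bench level, x = -8, y = +68 mm in the warmer's frame; the axis lies at mid-thickness of the panel. Shut, the door runs from here to y = -68.
- door (a joint): The warmer's door, rad: 0 shut, 1.57 straight out towards the robot, 2.0 at its stop. Panel 136 long, 10 thick, 4 to 70 above the bench; shut, its outer face is at x = -13 in the warmer's frame. No latch; it stays where left (hinge friction 0.04 N m). A black lip, 8 long, stands 12 mm out of the outer face at the free end; the rest of that face is flat and can be pushed.
- door_edge (a point): Middle of the door's free end on its outer face, 37 above the bench, 136 from the hinge.
- rack: Loose blue tube rack, 120 long (x) by 80 wide (y), 60 high over the tube caps (red, yellow, white rows); the blue block is 42 high; 0.3 to 0.6 kg. Origin: centre of underside. Upright edges rounded 6 mm; a 6 mm deep notch, 22 wide at its mouth, in the middle of both long sides, so either end may go in first. Starts in front of the warmer, off to the bay's -y side and askew.
- amber_bottle: Bystander: loose amber glass bottle with white cap, 72 diameter, 150 high, beside the warmer on its -y side. Origin: centre of underside.
- beaker: Bystander: loose white ceramic beaker, 70 diameter, 85 high, beside the warmer on its +y side. Origin: centre of underside.
- rotor_lid: Bystander: loose rotor lid, a steel disc of 120 diameter and 7 thick with a black knob, 34 high in all, lying on the -y side of the rack. Origin: centre of underside.
Not all that is in view belongs to the job. Several things look just like the rack: the one meant starts farthest to the robot's left.

How it is judged:
On the way, in this order (a step that is already met when the one before it is completed fails the run):
1. the rack is fully home in the detent, with the door still open (x of rack in the frame of home between -0.006 and 0.006 m and y of rack in the frame of home between -0.006 and 0.006 m and height (world z) of rack below 0.008 m and value of joint door above 0.5 rad), for 0.2 s.
2. the door is shut (value of joint door below 0.07 rad), for 0.2 s.
At the end, for the whole second after the job is handed in: The rack stands on the bench inside the bay, at rest, its origin within 6 mm of home along and across the bay, lined up with it within 0.08 rad; the door is within 0.07 rad of shut; each bystander is within 30 mm of where it started and upright (x of rack in the frame of home between -0.006 and 0.006 m and y of rack in the frame of home between -0.006 and 0.006 m and height (world z) of rack below 0.008 m and angle between rack's own z axis and vertical below 0.06 rad and angle between the x axis of rack and the x axis of warmer, either way round below 0.08 rad and linear speed of rack below 0.02 m/s and value of joint door below 0.07 rad and distance of each of amber_bottle, beaker, rotor_lid from where it was at the start of the episode below 0.03 m); the robot touches nothing.
It fails at once if the rack is tipped by more than 20 degrees (angle between rack's own z axis and vertical above 0.35 rad).
It fails at once if a bystander is shifted by more than 30 mm or tipped over (distance of any of amber_bottle, beaker, rotor_lid from where it was at the start of the episode above 0.03 m or angle between any of amber_bottle, beaker, rotor_lid's own z axis and vertical above 0.3 rad).
It also fails if it takes over 64 s, if anything falls off the work surface, if the arm or the gripper's body presses on something with over 40 N, if the wrist force passes 120 N, or if a joint passes its speed limit or range.

### The arm

A 7-joint arm with a two-finger parallel gripper is mounted at the origin on the work surface. World frame = base frame: x ahead of the robot, y to its left, z up, the work surface at z = 0. Lengths are in m, angles in rad, forces in N, time in s.
With the tool pointing down it reaches from about 0.425 to 0.925 m from the base axis. Payload 6.8 kg.
Tool frame: the origin (TCP) lies at the very end of the fingers, on their centre line; the grasp point (between the pads) lies 19 mm behind it; z points along the fingers, y is the line along which they close (so a half turn about z gives the same grasp; the last joint's range is limited). The gripper opens to 85 mm and grips with 20 to 120 N. Pads are 22 mm wide; open, the fingers measure 114 mm over their backs; the gripper's body (76 mm by 85 mm) begins 54 mm behind the grasp point. The pads swing forward as they close: fully open they stand 13 mm farther back than shut.
Start: joints at [1.225, 0.477, 0.022, 1.555, -0.011, 1.109, -0.083], TCP at [0.159, -0.656, 0.231] pointing down, gripper open.
Joint ranges: [-2.96, 2.96], [-0.34, 2.1], [-1.41, 1.46], [0.24, 2.44], [-1.37, 4.51], [0.17, 1.92], [-2.96, 2.96]. Speed limits (rad/s): [2.39, 2.39, 3.14, 3.14, 3.14, 3.14, 3.14].

### API

Orientations are given as a rotation vector (axis times angle).
In Python, from bench import r gives the robot as it stands. The module is installed in compiled form; this text tells all that it offers.
- The arm moves only by the tool servo_tool, never from a script. Its argument "commands" is a list of rows, each a list of 7 numbers: the turn, a rotation vector about the world's x, y, z in degrees, then the shift along the world's x, y, z in mm, then the closure, from 0 (fully open) to 1 (shut). A call has 1 to 5 rows; each row is the pose to reach, as a shift and turn from the pose commanded when the call began; what a row does not reach only later rows make up. A row lasts 1/12 s, in which the tool goes at most 41.7 mm and 7.16 degrees, less where a joint would pass 70% of its speed; a pose out of reach is approached as far as the arm can. A call with a gripper value outside its range is refused whole. The fingers move at their own pace and stop on an object; "force" is the grip in N (left out, the last holds). Time passes only in rows, so rows that repeat a pose let the fingers close. It gives the time, the measured TCP pose, the force, the opening and the grip force at its end, in the units of the state.
- r.get_obs(): the state, without advancing time (a new reading comes with each control period).
- r.grab_frame(name): name is "scene" or "side" or "wrist"; returns (picture, depth): 420x560x3 uint8, blue, green, red; 420x560 float32, m along the optical axis (not along the pixel's ray), 0 where there is no reading.
- r.camera_info(name): a dict with "vertical_fov" (degrees; the focal length in pixels is half the picture's height over the tangent of half this angle, whatever the lens; pixels are square), "cx", "cy" (the principal point, pixels), "cam_to_world" (4x4, takes a point from camera to world coordinates); the wrist camera has in their place "T_tool_cam" (4x4, takes a point from camera to tool coordinates, whose origin is the TCP and whose axes are the flange's). Camera axes: x right, y up, looking along -z (the intrinsics and any distortion apply to the point x, -y, -z); pixel columns grow to the right and rows downward; lengths in m; the calibration is good to about 2 mm. A picture is of the moment at which its call begins: read the wrist's pose just before it. camera_info takes no time and is no camera call.
- r.hand_in(): hands the job in; it is judged then, once.
The state is a dict: "clock": time; "joints": joint angles; "qvel": joint speeds; "tau": joint torques, N m; "tcp_pos": TCP position; "orientation": TCP orientation; "contact_force": force on the tool from outside, world axes, zero at the start; "moment": the same for the moment, N m; "grip_width": finger opening in m; "gripper_force": force on a finger pad.
Only numpy, scipy, OpenCV 4.12 (cv2) and the standard library are available. Lean on these libraries where they do the work, as an engineer would, in place of code of your own. Each camera call takes 0.05 s, during which the arm holds its last target. There are 200 camera calls.

## Working session

There is one attempt and no reset: what is moved stays moved. The work goes in short steps, Python scripts to look and compute and a tool call to move; the robot and the scene stay as the last step left them, time stands still between calls to the robot, and variables do not carry over. Pictures are saved under pics/ and viewed, at most 10 in all, crops included, and the job is handed in when it is done.

Besides the shell and the picture viewer there is one more tool, called after "Call:" in YAML: its name, and indented under it one key for each argument. servo_tool: Moves the arm, as the interface text tells. Its arguments: {"type":"object","properties":{"commands":{"type":"array"},"force":{"type":"number"}},"required":["commands"]}

```bash
mkdir -p pics
python3 - <<'E'
from bench import r
import cv2,numpy as np
for n in ("scene","side"):
    p,d=r.grab_frame(n); cv2.imwrite(f"pics/{n}0.png",p); np.savez(f"{n}0.npz",p=p,d=d)
    i=r.camera_info(n); print(n,{k:(np.round(v,3).tolist() if not isinstance(v,str) else v) for k,v in i.items()})
o=r.get_obs(); print({k:np.round(v,3).tolist() for k,v in o.items()}); print(r.camera_info("wrist"))
E
```

```text
scene {'vertical_fov': 53.295, 'cx': 276.474, 'cy': 219.56, 'cam_to_world': [[-0.675, -0.492, 0.55, 1.079], [0.738, -0.469, 0.485, 0.401], [0.019, 0.733, 0.68, 0.726], [0.0, 0.0, 0.0, 1.0]]}
side {'vertical_fov': 53.565, 'cx': 282.765, 'cy': 211.281, 'cam_to_world': [[0.983, 0.144, -0.118, 0.41], [-0.186, 0.754, -0.63, -0.742], [-0.002, 0.641, 0.767, 0.889], [0.0, 0.0, 0.0, 1.0]]}
{'clock': 0.1, 'joints': [1.225, 0.478, 0.022, 1.556, -0.012, 1.109, -0.083], 'qvel': [-0.001, -0.004, 0.001, -0.003, 0.0, 0.001, 0.0], 'tau': [0.004, -59.776, 1.614, -28.195, 0.013, 0.005, 0.0], 'tcp_pos': [0.159, -0.655, 0.23], 'orientation': [-3.118, -0.373, 0.0], 'contact_force': [-0.565, 0.331, 0.544], 'moment': [0.011, -0.035, -0.028], 'gripper_force': 0.0, 'grip_width': 0.085}
{'vertical_fov': 61.16250795105648, 'cx': 270.18927741135127, 'cy': 218.92273953918175, 'T_tool_cam': array([[-1.18366930e-04,  9.56059420e-01,  2.93172939e-01,
         7.39796573e-02],
       [ 9.99999972e-01,  1.73931008e-04, -1.63457964e-04,
         3.85154292e-04],
       [-2.07267391e-04,  2.93172912e-01, -9.56059413e-01,
        -1.42571505e-01],
       [ 0.00000000e+00,  0.00000000e+00,  0.00000000e+00,
         1.00000000e+00]])}
```

View pics/scene0.png

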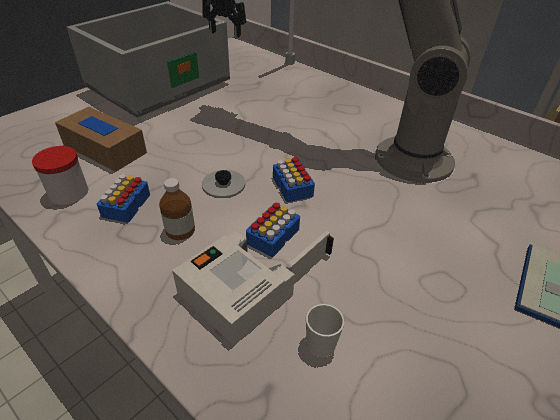

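View pics/side0.png

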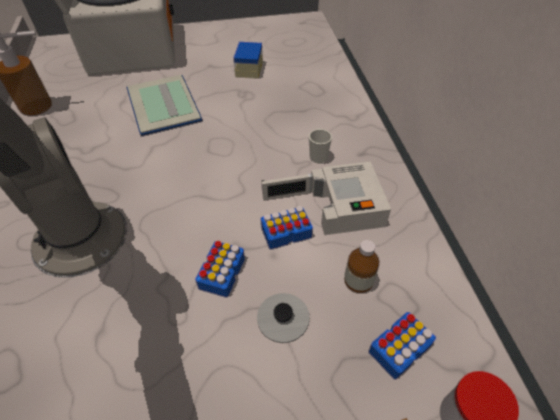

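Scene view: three lookalike racks at px (273,228), (293,180), (123,200). In the side view they are at (287,227), (221,267) and (402,343). The one at scene (273,228) / side (287,227) has the largest y, so it is farthest to the robot's left. It also lies right in front of the warmer, off to its -y side. The door stands open, with its lip at scene (330,244).

```bash
cat > h.py <<'E'
import cv2,numpy as np
from bench import r
def rays(n,uv,i=None,T=None):
    i=i or r.camera_info(n); f=210/np.tan(np.radians(i["vertical_fov"])/2)
    T=i["cam_to_world"] if T is None else T
    uv=np.asarray(uv,float).reshape(-1,2)
    d=np.c_[(uv[:,0]-i["cx"])/f,-(uv[:,1]-i["cy"])/f,-np.ones(len(uv))]
    return T[:3,3],d@T[:3,:3].T
def plane(n,uv,z,T=None):
    c,d=rays(n,uv,T=T); return c+d*((z-c[2])/d[:,2])[:,None]
def cloud(n,dep,T=None):
    v,u=np.mgrid[:420,:560]; c,d=rays(n,np.c_[u.ravel(),v.ravel()],T=T)
    P=c+d*dep.reshape(-1,1); P[dep.ravel()==0]=np.nan; return P.reshape(420,560,3)
def wristT():
    from scipy.spatial.transform import Rotation as R
    o=r.get_obs(); T=np.eye(4); T[:3,:3]=R.from_rotvec(o["orientation"]).as_matrix(); T[:3,3]=o["tcp_pos"]
    return T@r.camera_info("wrist")["T_tool_cam"]
E
python3 - <<'E'
from h import *
crops=[]
for n,c in (("scene",(300,250)),("side",(310,205))):
    z=np.load(f"{n}0.npz"); p,d=z["p"],z["d"]; P=cloud(n,d)
    hsv=cv2.cvtColor(p,cv2.COLOR_BGR2HSV)
    x,y=c; crops.append(cv2.resize(p[y-85:y+85,x-120:x+120],(800,567),interpolation=cv2.INTER_CUBIC)[:,:] )
    blue=cv2.inRange(hsv,(105,120,60),(130,255,255))
    k,l,s,ce=cv2.connectedComponentsWithStats(cv2.morphologyEx(blue,cv2.MORPH_CLOSE,np.ones((13,13))))
    for j in range(1,k):
        if s[j,4]<300: continue
        q=P[(l==j)]; q=q[np.isfinite(q[:,0])]
        print(n,"blue",ce[j].round(),s[j,4],"med",np.nanmedian(q,0).round(3),"z pct",np.percentile(q[:,2],[2,98]).round(3))
        t=q[(q[:,2]>.036)]
        if len(t)>50:
            rc=cv2.minAreaRect((t[:,:2]*1000).astype(np.float32)); print("   rect z>36",np.round(rc[0],1),np.round(rc[1],1),round(rc[2],1))
    # warmer top
    m=(P[...,2]>.068)&(P[...,2]<.082)&(hsv[...,1]<90)
    k,l,s,ce=cv2.connectedComponentsWithStats(m.astype(np.uint8))
    for j in range(1,k):
        if s[j,4]<150: continue
        q=P[l==j]; rc=cv2.minAreaRect((q[:,:2]*1000).astype(np.float32)); print(n,"top74",ce[j].round(),s[j,4],np.round(rc[0],1),np.round(rc[1],1),round(rc[2],1),"z",np.median(q[:,2]).round(4),cv2.boxPoints(rc).round().tolist())
    fl=(np.abs(P[...,2])<.01); print(n,"bench z",np.median(P[...,2][fl]).round(4))
cv2.imwrite("pics/crop0.png",crops[0]);cv2.imwrite("pics/crop1.png",crops[1])
E
```

```text
scene blue [ 98. 125.] 366 med [ 0.62  -0.714  0.081] z pct [0.079 0.084]
   rect z>36 [ 619.9 -718.5] [ 52.6 123.8] 9.0
scene blue [281. 209.] 2913 med [ 0.506 -0.099  0.042] z pct [0.001 0.061]
   rect z>36 [ 450.  -127.4] [338.1 125.7] 29.0
scene blue [124. 203.] 1119 med [ 0.743 -0.412  0.038] z pct [0.002 0.059]
   rect z>36 [ 722.7 -439.5] [120.2  80.9] 27.6
scene top74 [352.  16.] 349 [-772.4 -811.4] [666.6  27.5] 89.9 z 0.0751 [[-787.0, -1145.0], [-759.0, -1145.0], [-758.0, -478.0], [-786.0, -478.0]]
scene top74 [531.  10.] 185 [-1529.8  -192.5] [292.5  39.2] 87.8 z 0.0748 [[-1555.0, -338.0], [-1516.0, -339.0], [-1505.0, -47.0], [-1544.0, -46.0]]
scene top74 [33. 40.] 267 [  435.3 -1525.7] [288.7  26.3] 0.1 z 0.075 [[291.0, -1513.0], [291.0, -1539.0], [580.0, -1539.0], [580.0, -1512.0]]
scene top74 [352.  60.] 440 [-329.8 -501.6] [563.1  18. ] 89.7 z 0.0754 [[-340.0, -783.0], [-322.0, -783.0], [-320.0, -220.0], [-338.0, -220.0]]
scene top74 [130.  90.] 341 [ 445.4 -915.3] [143.8 374.1] 24.9 z 0.0753 [[301.0, -776.0], [459.0, -1115.0], [589.0, -1055.0], [432.0, -715.0]]
scene 
[... 1024 characters left out ...]
0.8] [119.   79.2] 61.8
side blue [401. 345.] 2214 med [ 0.711 -0.452  0.044] z pct [0.016 0.061]
   rect z>36 [ 722.  -443.7] [119.5  79.2] 28.6
side top74 [499.  72.] 675 [1404.6  533. ] [ 14.8 959.9] 0.2 z 0.0747 [[1395.0, 1013.0], [1399.0, 53.0], [1414.0, 53.0], [1410.0, 1013.0]]
side top74 [126.  55.] 321 [101.  784.6] [336.6  31.2] 1.5 z 0.0749 [[-68.0, 796.0], [-67.0, 765.0], [270.0, 773.0], [269.0, 805.0]]
side top74 [349. 189.] 2872 [653.9 -23.3] [184.8 315.1] 88.1 z 0.0739 [[493.0, -110.0], [808.0, -121.0], [814.0, 64.0], [499.0, 74.0]]
side top74 [ 76. 233.] 235 [ 22.7 -36.3] [133.2  54.1] 30.7 z 0.0751 [[-48.0, -47.0], [-21.0, -94.0], [94.0, -26.0], [66.0, 21.0]]
side bench z 0.0
```

View pics/crop0.png

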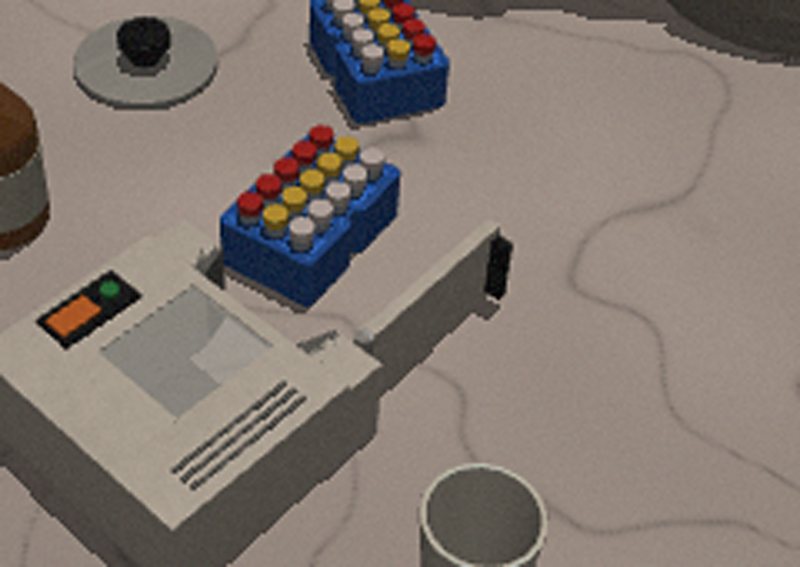

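View pics/crop1.png

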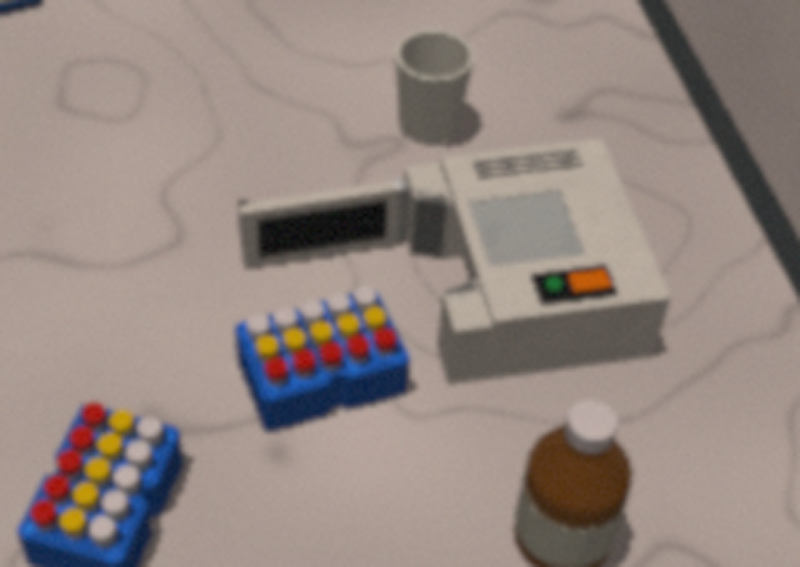

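Both crops confirm the target: the rack directly in front of the warmer, beside the open door, its caps running red, yellow and white towards the door. Next I refine the poses of the warmer, door, rack and bystanders.

Run:
```python
from h import *
for n in ("scene","side"):
    z=np.load(f"{n}0.npz"); p,d=z["p"],z["d"]; P=cloud(n,d); X,Y,Z=P[...,0],P[...,1],P[...,2]
    hsv=cv2.cvtColor(p,cv2.COLOR_BGR2HSV)
    reg=(X>.3)&(X<.9)&(abs(Y)<.3)
    def rect(m,t):
        m=cv2.morphologyEx(m.astype(np.uint8),cv2.MORPH_OPEN,np.ones((2,2)))
        k,l,s,ce=cv2.connectedComponentsWithStats(m)
        j=1+np.argmax(s[1:,4]); q=P[l==j]; rc=cv2.minAreaRect((q[:,:2]*1000).astype(np.float32))
        print(n,t,s[j,4],ce[j].round(),np.round(rc[0],1),np.round(rc[1],1),round(rc[2],2),"z",np.median(q[:,2]).round(4),cv2.boxPoints(rc).round(1).tolist()); return q
    rect(reg&(Z>.0725)&(Z<.079)&(hsv[...,1]<90)&(X>.62),"cabinet")
    rect(reg&(Z>.064)&(Z<.072)&(X<.64)&(Y>0),"doortop")
    R=reg&(X>.45)&(X<.66)&(Y<-.02)&(Y>-.17)
    blue=cv2.inRange(hsv,(105,120,50),(130,255,255))>0
    q=rect(R&(Z>.038)&(Z<.0455)&blue|R&(Z>.044)&(Z<.065)&(X<.62),"rackall")
    q=rect(R&(Z>.0395)&(Z<.065),"rack z>39.5")
    for nm,c,zz in (("bottle",(.67,-.2),.03),("beaker",(.68,.18),.06)):
        m=(np.hypot(X-c[0],Y-c[1])<.09)&(Z>.02)&(X>.4); 
        m&= (Y<-.14) if nm=="bottle" else (Y>.1)
        t=P[m]; h=t[:,2].max(); tt=t[t[:,2]>h-.012]; print(n,nm,h.round(3),np.median(tt,0).round(3), t.min(0).round(3),t.max(0).round(3))
    m=(Z>.02)&(Z<.04)&(hsv[...,2]<60)&(X>.3)&(X<.65)&(Y<-.15)&(Y>-.4); print("knob",np.median(P[m],0).round(3))
```

```text
scene cabinet 4124 [230. 281.] [742.7 -23.1] [175.2 140.1] 86.48 z nan [[667.4000244140625, -106.19999694824219], [807.2999877929688, -114.80000305175781], [818.0999755859375, 60.0], [678.2000122070312, 68.5999984741211]]
scene doortop 275 [308. 251.] [536.1  41.5] [204.8  27.2] 8.83 z 0.0685 [[432.79998779296875, 39.20000076293945], [437.0, 12.300000190734863], [639.4000244140625, 43.70000076293945], [635.2000122070312, 70.5999984741211]]
scene rackall 1185 [274. 225.] [517.5 -86.8] [172.6  85. ] 13.56 z 0.0514 [[423.6000061035156, -65.69999694824219], [443.6000061035156, -148.3000030517578], [611.2999877929688, -107.9000015258789], [591.4000244140625, -25.200000762939453]]
scene rack z>39.5 1213 [274. 224.] [517.8 -87.5] [171.6  85.9] 12.72 z 0.0521 [[424.70001220703125, -64.5], [443.6000061035156, -148.3000030517578], [611.0, -110.5], [592.0, -26.700000762939453]]
scene bottle 0.153 [ 0.687 -0.259  0.149] [ 0.653 -0.283  0.02 ] [ 0.722 -0.225  0.153]
scene beaker 0.089 [0.694 0.185 0.084] [0.66 0.15 0.02] [0.73  0.219 0.089]
knob [ 0.483 -0.311  0.033]
side cabinet 1940 [356. 189.
[... 321 characters left out ...]
998474121094], [585.2000122070312, 36.20000076293945], [585.0, 45.70000076293945]]
side rackall 1015 [286. 225.] [546.6 -87.1] [136.3  65.3] 16.52 z nan [[472.0, -75.19999694824219], [490.5, -137.6999969482422], [621.2000122070312, -99.0], [602.5999755859375, -36.400001525878906]]
side rack z>39.5 1121 [286. 224.] [548.6 -77.1] [150.7  73.9] 20.7 z nan [[465.1000061035156, -69.0999984741211], [491.20001220703125, -138.3000030517578], [632.2000122070312, -85.0], [606.0999755859375, -15.899999618530273]]
side bottle 0.154 [ 0.683 -0.266  0.15 ] [ 0.648 -0.29   0.02 ] [ 0.717 -0.234  0.154]
side beaker 0.089 [0.697 0.185 0.083] [0.661 0.146 0.02 ] [0.729 0.218 0.089]
knob [ 0.486 -0.328  0.034]
```

Call:
servo_tool:
  commands:
    - [0,0,-1,20,30,10,0]
    - [0,0,-1,40,60,20,0]
    - [0,0,-2,60,90,25,0]
    - [0,0,-2,80,120,30,0]
    - [0,0,-3,100,150,30,0]

```text
clock: 0.52
tcp_pos: [0.2599, -0.5048, 0.2621]
orientation: [3.127, 0.29, 0.001]
contact_force: [0.9, -0.5, 0.1]
grip_width: 0.0851
gripper_force: 0.0
```

Call:
servo_tool:
  commands:
    - [0,0,-1,20,30,10,0]
    - [0,0,-1,40,60,20,0]
    - [0,0,-2,60,90,25,0]
    - [0,0,-2,80,120,30,0]
    - [0,0,-3,100,150,30,0]

```text
clock: 0.93
tcp_pos: [0.3599, -0.3546, 0.2922]
orientation: [3.134, 0.208, 0.001]
contact_force: [0.4, -0.5, 2.1]
grip_width: 0.0854
gripper_force: 0.0
```

Call:
servo_tool:
  commands:
    - [0,0,-1,20,30,10,0]
    - [0,0,-1,40,60,20,0]
    - [0,0,-2,60,90,25,0]
    - [0,0,-2,80,120,30,0]
    - [0,0,-3,100,150,30,0]

```text
clock: 1.35
tcp_pos: [0.4599, -0.2045, 0.3223]
orientation: [3.138, 0.126, 0.002]
contact_force: [0.9, -0.8, -0.2]
grip_width: 0.085
gripper_force: 0.0
```

Call:
servo_tool:
  commands:
    - [0,0,-1,20,30,10,0]
    - [0,0,-1,40,60,20,0]
    - [0,0,-2,60,90,25,0]
    - [0,0,-2,90,130,30,0]
    - [0,0,-2,90,130,30,0]

```text
clock: 1.77
tcp_pos: [0.5518, -0.0686, 0.3518]
orientation: [-3.137, -0.085, -0.004]
contact_force: [0.2, 1.0, 0.3]
grip_width: 0.0856
gripper_force: 0.0
```

Run:
```python
from h import *
o=r.get_obs(); print(o["tcp_pos"],o["orientation"],o["clock"]); T=wristT()
p,d=r.grab_frame("wrist"); cv2.imwrite("pics/w0.png",p); np.savez("w0.npz",p=p,d=d,T=T)
```

```text
[ 0.55181452 -0.06862949  0.35184475] [-3.13687644 -0.085121   -0.00371639] 1.7667
```

View pics/w0.png

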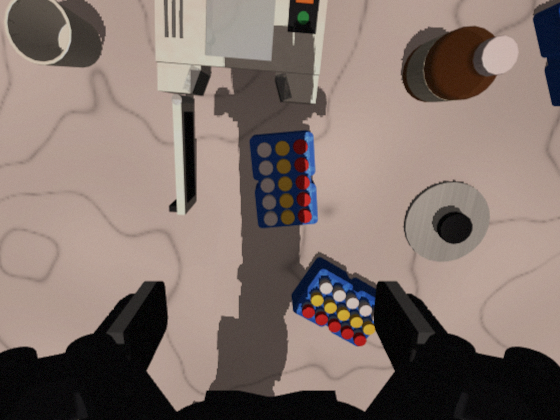

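The wrist view shows the warmer's mouth at rows 65–105 with its front corners near (157,92) and (318,103). The door runs from (180,97) to (183,213), the rack's top is centred at about (284,180), and the lid is at (448,220).

```bash
cat > meas.py <<'E'
from h import *
def measure(p,d,T,verbose=True):
    P=cloud("wrist",d,T); X,Y,Z=P[...,0],P[...,1],P[...,2]; hsv=cv2.cvtColor(p,cv2.COLOR_BGR2HSV)
    v,u=np.mgrid[:420,:560]
    # cabinet
    m=((Z>.0722)&(Z<.08)&(X>.6)&(X<.86)&(abs(Y)<.16)).astype(np.uint8)
    m=cv2.morphologyEx(m,cv2.MORPH_OPEN,np.ones((3,3)));k,l,s,c=cv2.connectedComponentsWithStats(m)
    m=l==1+np.argmax(s[1:,4]); out={}
    cols=np.where(m.any(0))[0]; lo=np.array([np.where(m[:,x])[0].max() for x in cols])
    W=plane("wrist",np.c_[cols,lo+.5],.074,T)[:,:2]*1000
    W0=W[:,0]; f=W[W0<np.percentile(W0,15)+9]
    rows=np.where(m.any(1))[0]; a=np.array([np.where(m[y])[0].min() for y in rows]); b=np.array([np.where(m[y])[0].max() for y in rows])
    L=plane("wrist",np.c_[a-.5,rows],.074,T)[:,:2]*1000; R=plane("wrist",np.c_[b+.5,rows],.074,T)[:,:2]*1000
    def fit(q):
        for _ in range(4):
            vx,vy,x0,y0=cv2.fitLine(q.astype(np.float32),cv2.DIST_HUBER,0,.01,.01).ravel(); e=abs((q[:,0]-x0)*vy-(q[:,1]-y0)*vx); q=q[e<2.5]
        return np.array([vx,vy]),np.array([x0,y0]),len(q)
    for nm,q in (("front",f),("left",L[3:-6]),("right",R[3:-6])):
        D,o,nn=fit(q); ang=np.degrees(np.arctan2(D[1],D[0])); print(nm,"ang",ang.round(2),"pt",o.round(1),nn)
        out[nm]=(D,o)
    # rack
    blue=cv2.inRange(hsv,(100,110,40),(132,255,255))>0
    near=(X>.42)&(X<.72)&(Y>-.17)&(Y<.04)
    for t in (.037,.040):
        mm=near&(Z>t)&(Z<.07)&blue
        mm=cv2.morphologyEx(mm.astype(np.uint8),cv2.MORPH_OPEN,np.ones((2,2)))
        k,l,s,c=cv2.connectedComponentsWithStats(cv2.dilate(mm,np.ones((9,9))))
        l=l*mm; j=1+np.argmax([ (l==i).sum() for i in range(1,k)])
        vv,uu=np.where(l==j); q=plane("wrist",np.c_[uu,vv],.042,T)[:,:2]*1000
        rc=cv2.minAreaRect(q.astype(np.float32)); print("rack",t,np.round(rc[0],1),np.round(rc[1],1),round(rc[2],2),"zmed",np.median(Z[l==j]).round(4))
    m=(Z>.05)&(Z<.0725)&(X<.68)&(X>.45)&(Y>.01)&(Y<.1)&(hsv[...,2]>110)
    t=P[m&(Z>.064)][:,:2]*1000
    if len(t)>30:
        D,o,nn=fit(t); print("door ang",np.degrees(np.arctan2(D[1],D[0])).round(1),o.round(1),nn,t.min(0).round(),t.max(0).round())
    for nm,mk in (("knob",(hsv[...,2]<50)&(Z>.02)&(Z<.04)&(Y<-.15)&(X>.4)),("beaker",(Z>.075)&(Z<.095)&(Y>.12)&(X>.6))):
        if mk.any(): print(nm,np.median(P[mk],0).round(3))
    return out
E
python3 - <<'E'
from meas import *
z=np.load("w0.npz"); measure(z["p"],z["d"],z["T"])
E
```

```text
front ang 88.61 pt [669.  -23.8] 154
left ang -0.42 pt [692.7  62.7] 49
right ang -1.07 pt [ 702.  -117.1] 65
rack 0.037 [538.9 -88.4] [120.2  78.8] 8.21 zmed nan
rack 0.04 [538.8 -88.4] [120.   78.8] 8.25 zmed nan
door ang 1.4 [588.9  41.9] 641 [496.  10.] [680.  64.]
knob [ 0.497 -0.332  0.033]
beaker [0.69  0.195 0.083]
```

Call:
servo_tool:
  commands:
    - [0,0,1,-15,-7,-40,0]
    - [0,0,2,-30,-14,-80,0]
    - [0,0,4,-45,-20,-120,0]
    - [0,0,5,-56,-26,-160,0]
    - [0,0,5,-56,-26,-180,0]

```text
clock: 2.23
tcp_pos: [0.4878, -0.1043, 0.1674]
orientation: [3.135, 0.206, -0.011]
contact_force: [-0.6, -0.6, -0.8]
grip_width: 0.0854
gripper_force: 0.0
```

Call:
servo_tool:
  commands:
    - [0,0,0,0,0,0,0]
    - [0,0,0,0,0,0,0]

```text
clock: 2.4
tcp_pos: [0.492, -0.1025, 0.1708]
orientation: [-3.134, -0.207, 0.004]
contact_force: [0.2, -0.5, 1.2]
grip_width: 0.0856
gripper_force: 0.0
```

Run:
```python
from meas import *
z=np.load("w0.npz"); P=cloud("wrist",z["d"],z["T"])
for c in (162,175,295,310): print(c,[(rr,P[rr,c].round(3).tolist()) for rr in range(84,108,4)])
o=r.get_obs(); print(o["tcp_pos"],o["orientation"],o["clock"]); T=wristT()
p,d=r.grab_frame("wrist"); cv2.imwrite("pics/w1.png",p); np.savez("w1.npz",p=p,d=d,T=T)
try: measure(p,d,T)
except Exception as e: print(e)
```

```text
162 [(84, [0.648, 0.059, 0.068]), (88, [0.644, 0.059, 0.067]), (92, [0.641, 0.079, -0.0]), (96, [0.636, 0.079, -0.001]), (100, [0.631, 0.079, -0.0]), (104, [0.626, 0.079, 0.0])]
175 [(84, [0.649, 0.045, 0.067]), (88, [0.644, 0.044, 0.068]), (92, [0.641, 0.051, 0.044]), (96, [0.636, 0.044, 0.069]), (100, [0.631, 0.045, 0.068]), (104, [0.627, 0.044, 0.069])]
295 [(84, [0.656, -0.091, 0.068]), (88, [0.652, -0.091, 0.066]), (92, [0.647, -0.091, 0.069]), (96, [0.643, -0.092, 0.067]), (100, [0.639, -0.092, 0.068]), (104, [0.636, -0.096, 0.001])]
310 [(84, [0.657, -0.107, 0.068]), (88, [0.653, -0.108, 0.069]), (92, [0.648, -0.108, 0.067]), (96, [0.644, -0.109, 0.068]), (100, [0.64, -0.109, 0.069]), (104, [0.637, -0.116, -0.001])]
[ 0.49202485 -0.10253649  0.17075961] [-3.13412366 -0.20736661  0.00420462] 2.4
attempt to get argmax of an empty sequence
```

View pics/w1.png

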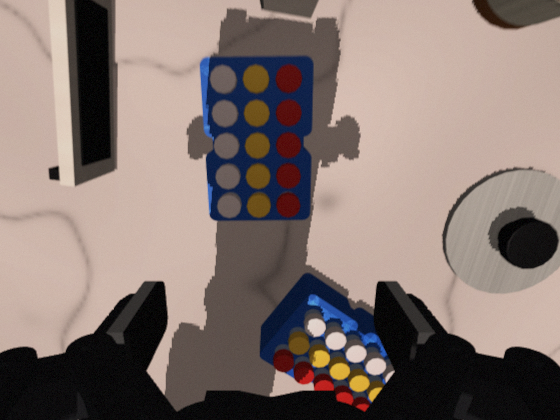

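The close wrist view shows the rack squarely aligned with the tool. Its top spans about cols 207–313, rows 57–219, and the decoy rack is below at (330,340). I measure it from this view and check its height.

Run:
```python
from meas import *
import re
for f in ("w0","w1"):
    z=np.load(f+".npz"); p,d,T=z["p"],z["d"],z["T"]; P=cloud("wrist",d,T); X,Y,Z=np.moveaxis(P,-1,0)
    hsv=cv2.cvtColor(p,cv2.COLOR_BGR2HSV)
    box=(X>.455)&(X<.63)&(Y>-.16)&(Y<-.02)
    blue=(cv2.inRange(hsv,(100,110,40),(132,255,255))>0)&box
    top=blue&(Z>.0365)&(Z<.05); print(f,"top z",np.median(Z[blue&(Z>.037)]).round(4), "caps z",np.percentile(Z[box&(Z>.05)],50).round(4))
    vv,uu=np.where(top); q=plane("wrist",np.c_[uu,vv],.042,T)[:,:2]*1000
    rc=cv2.minAreaRect(q.astype(np.float32)); print(np.round(rc[0],1),np.round(rc[1],1),round(rc[2],2))
    # cap rows: circles centres
    for nm,lo,hi in (("red",(0,120,80),(8,255,255)),("yel",(18,120,80),(32,255,255))):
        m=((cv2.inRange(hsv,lo,hi)>0)|((cv2.inRange(hsv,(172,120,80),(180,255,255))>0)&(nm=="red")))&box&(Z>.05)
        k,l,s,c=cv2.connectedComponentsWithStats(m.astype(np.uint8)); g=c[1:][s[1:,4]>60]
        C=plane("wrist",g,.060,T)[:,:2]*1000; vx,vy,x0,y0=cv2.fitLine(C.astype(np.float32),cv2.DIST_L2,0,.01,.01).ravel(); print(nm,len(C),C.mean(0).round(1),np.degrees(np.arctan(vy/vx)).round(2))
```

```text
w0 top z 0.0419 caps z 0.4195
[540.1 -87. ] [120.   78.7] 8.18
red 2 [ 511.  -116.2] 5.89
yel 5 [540.4 -86.9] 8.17
w1 top z 0.0419 caps z 0.2353
[540.1 -87.2] [119.4  79.5] 8.22
red 5 [ 543.7 -108.8] 8.16
yel 5 [540.6 -87.2] 8.21
```

Call:
servo_tool:
  commands:
    - [0,0,0.6,3,5,-25,0]
    - [0,0,0.6,5.6,9.3,-50,0]
    - [0,0,0.6,5.6,9.3,-70,0]
    - [0,0,0.6,5.6,9.3,-80,0]
    - [0,0,0.6,5.6,9.3,-80,0]

```text
clock: 2.87
tcp_pos: [0.4989, -0.0927, 0.0911]
orientation: [-3.133, -0.226, 0.001]
contact_force: [-0.4, 0.5, 0.1]
grip_width: 0.0852
gripper_force: 0.0
```

Call:
servo_tool:
  commands:
    - [0,0,0,0,0,0,0]
    - [0,0,0,0,0,0,0]

```text
clock: 3.03
tcp_pos: [0.5002, -0.0929, 0.0931]
orientation: [3.133, 0.225, 0.005]
contact_force: [0.0, -1.1, 0.2]
grip_width: 0.0852
gripper_force: 0.0
```

Call:
servo_tool:
  commands:
    - [0,0,0,-3,-0.4,-20,0]
    - [0,0,0,-3,-0.4,-40,0]
    - [0,0,0,-3,-0.4,-48,0]
    - [0,0,0,-3,-0.4,-56,0]
    - [0,0,0,-3,-0.4,-58,0]

```text
clock: 3.45
tcp_pos: [0.4958, -0.0931, 0.0332]
orientation: [3.133, 0.225, 0.0]
contact_force: [0.5, 0.8, -0.5]
grip_width: 0.0854
gripper_force: 0.0
```

Call:
servo_tool:
  commands:
    - [0,0,0,0,0,-6,0]
    - [0,0,0,0,0,-12,0]
    - [0,0,0,0,0,-18,0]
    - [0,0,0,0,0,-23,0]
    - [0,0,0,0,0,-23,0]

```text
clock: 3.87
tcp_pos: [0.495, -0.093, 0.0094]
orientation: [-3.133, -0.225, 0.002]
contact_force: [-0.6, 0.0, 0.7]
grip_width: 0.0852
gripper_force: 0.0
```

Call:
servo_tool:
  commands:
    - [0,0,0,0,0,0,0.3]
    - [0,0,0,0,0,0,0.3]
    - [0,0,0,0,0,0,0.3]
    - [0,0,0,0,0,0,0.3]
    - [0,0,0,0,0,0,0.3]
  force: 30

```text
clock: 4.28
tcp_pos: [0.4954, -0.0931, 0.0103]
orientation: [-3.133, -0.225, 0.001]
contact_force: [-0.4, 0.8, -2.5]
grip_width: 0.0793
gripper_force: 37.5
```

Call:
servo_tool:
  commands:
    - [0,0,-1,0,8,0,0.3]
    - [0,0,-2,0,16,0,0.3]
    - [0,0,-3,2,24,0,0.3]
    - [0,0,-4,4,32,0,0.3]
    - [0,0,-5,6,40,0,0.3]

```text
clock: 4.7
tcp_pos: [0.5015, -0.053, 0.0103]
orientation: [3.14, 0.086, -0.0]
contact_force: [-0.2, -0.5, -4.1]
grip_width: 0.0792
gripper_force: 37.6
```

Call:
servo_tool:
  commands:
    - [0,0,-1,4,7,0,0.3]
    - [0,0,-2,9,14,0,0.3]
    - [0,0,-3,14,21,0,0.3]
    - [0,0,-4.5,20,28,0,0.3]
    - [0,0,-4.5,22,30,0,0.3]

```text
clock: 5.12
tcp_pos: [0.5243, -0.0219, 0.0104]
orientation: [-3.141, 0.034, -0.001]
contact_force: [-0.1, -0.4, -3.5]
grip_width: 0.079
gripper_force: 38.2
```

Call:
servo_tool:
  commands:
    - [0,0,0,0,0,0,0.3]
    - [0,0,0,0,0,0,0.3]
    - [0,0,0,0,0,0,0.3]

```text
clock: 5.37
tcp_pos: [0.5233, -0.0235, 0.0102]
orientation: [3.141, -0.035, -0.0]
contact_force: [0.5, -0.2, -3.3]
grip_width: 0.0798
gripper_force: 38.0
```

Run:
```python
from meas import *
from scipy.spatial.transform import Rotation as R
o=r.get_obs(); M=R.from_rotvec(o["orientation"]).as_matrix(); print(o["tcp_pos"],"yaw",np.degrees(np.arctan2(M[1,0],M[0,0])),o["contact_force"],o["grip_width"],o["gripper_force"]); T=wristT()
p,d=r.grab_frame("wrist"); cv2.imwrite("pics/w2.png",p); np.savez("w2.npz",p=p,d=d,T=T)
```

```text
[ 0.5233057  -0.02353346  0.01024975] yaw -1.2720604159902165 [ 0.48062407 -0.24536584 -3.34749648] 0.07976148095861348 38.004165440797806
```

View pics/w2.png

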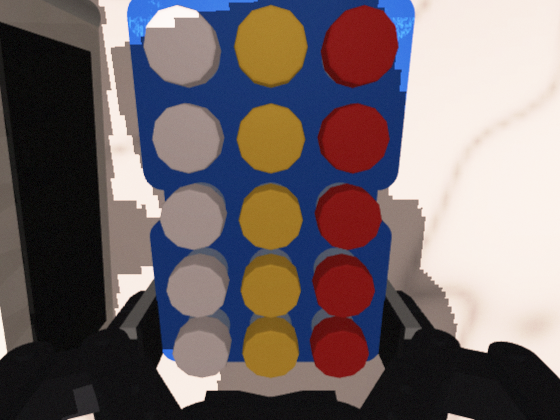

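The rack is held square and centred in the fingers, and the door is clear on the left. I start inserting.

Call:
servo_tool:
  commands:
    - [0,0,0,8,-0.2,0,0.3]
    - [0,0,0,16,-0.4,0,0.3]
    - [0,0,0,24,-0.5,0,0.3]
    - [0,0,0,32,-0.7,0,0.3]
    - [0,0,0,38,-0.8,0,0.3]

```text
clock: 5.83
tcp_pos: [0.5628, -0.0244, 0.0102]
orientation: [3.141, -0.036, 0.001]
contact_force: [-1.2, -0.7, -3.3]
grip_width: 0.0794
gripper_force: 38.2
```

Call:
servo_tool:
  commands:
    - [0,0,0,3,-0.1,0,0.3]
    - [0,0,0,6,-0.1,0,0.3]
    - [0,0,0,9,-0.2,0,0.3]
    - [0,0,0,12,-0.3,0,0.3]
    - [0,0,0,12,-0.3,0,0.3]

```text
clock: 6.25
tcp_pos: [0.5744, -0.0242, 0.0104]
orientation: [-3.141, 0.035, -0.001]
contact_force: [-0.0, -1.4, -3.3]
grip_width: 0.0792
gripper_force: 38.2
```

Call:
servo_tool:
  commands:
    - [0,0,0,3,-0.1,0,0.3]
    - [0,0,0,6,-0.1,0,0.3]
    - [0,0,0,9,-0.2,0,0.3]
    - [0,0,0,12,-0.3,0,0.3]
    - [0,0,0,15,-0.3,0,0.3]

```text
clock: 6.67
tcp_pos: [0.5888, -0.0247, 0.0103]
orientation: [3.141, -0.035, -0.0]
contact_force: [-1.4, -1.0, -2.4]
grip_width: 0.0793
gripper_force: 38.2
```

Call:
servo_tool:
  commands:
    - [0,0,0,2,0,0,0.3]
    - [0,0,0,4,-0.1,0,0.3]
    - [0,0,0,6,-0.1,0,0.3]
    - [0,0,0,8,-0.2,0,0.3]
    - [0,0,0,10,-0.2,0,0.3]

```text
clock: 7.08
tcp_pos: [0.5964, -0.0252, 0.0101]
orientation: [3.14, -0.036, -0.008]
contact_force: [-13.8, -2.7, 10.6]
grip_width: 0.0794
gripper_force: 39.9
```

Call:
servo_tool:
  commands:
    - [0,0,0,1,0,0,0.3]
    - [0,0,0,2,0,0,0.3]
    - [0,0,0,3,-0.1,0,0.3]
    - [0,0,0,4,-0.1,0,0.3]
    - [0,0,0,4,-0.1,0,0.3]

```text
clock: 7.5
tcp_pos: [0.5984, -0.0253, 0.0101]
orientation: [3.14, -0.035, -0.013]
contact_force: [-14.2, -2.5, 10.1]
grip_width: 0.0794
gripper_force: 39.7
```

Run:
```python
from h import *
o=r.get_obs(); print(o["tcp_pos"],o["orientation"],o["contact_force"],o["moment"])
a=[]
for n,(x,y) in (("scene",(285,235)),("side",(310,205))):
    p,d=r.grab_frame(n); np.savez(n+"1.npz",p=p,d=d); a.append(cv2.resize(p[y-70:y+70,x-95:x+95],(400,295),interpolation=cv2.INTER_CUBIC))
p,d=r.grab_frame("wrist"); np.savez("w3.npz",p=p,d=d,T=wristT())
c=np.zeros((600,800,3),np.uint8); c[:295,:400]=a[0]; c[:295,400:]=a[1]; c[300:,:400]=cv2.resize(p,(400,300)); cv2.imwrite("pics/c3.png",c)
```

```text
[ 0.59839024 -0.02530936  0.01011221] [ 3.13990575 -0.03504779 -0.01276614] [-14.2034474   -2.46049559  10.13008963] [0.15925439 2.54863487 0.17495887]
```

View pics/c3.png

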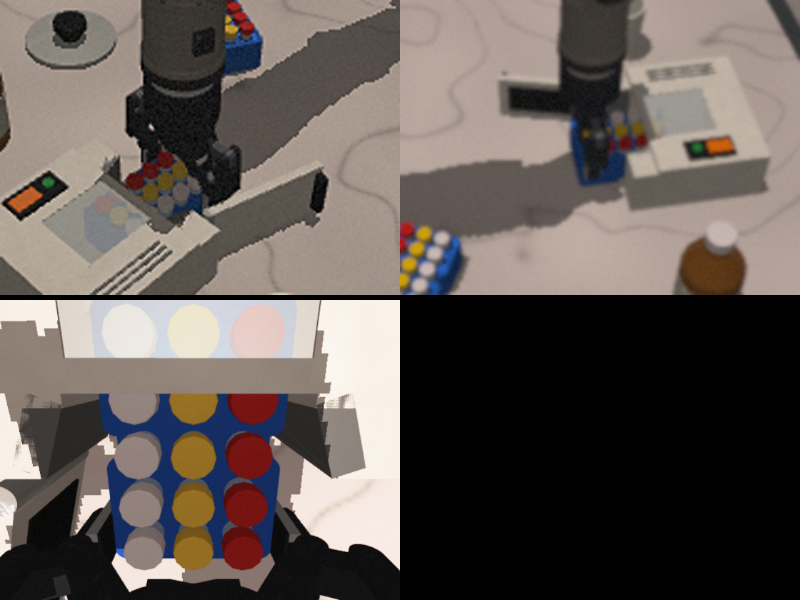

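The crop montage shows the rack about half in, straight, with both walls clear and only the detent resisting (contact geometry predicts a front position of 61 mm, and it happened there). I push on.

Call:
servo_tool:
  commands:
    - [0,0,0,1,0,0,0.3]
    - [0,0,0,2,0,0,0.3]
    - [0,0,0,3,-0.1,0,0.3]
    - [0,0,0,4,-0.1,0,0.3]
    - [0,0,0,4,-0.1,0,0.3]

```text
clock: 8.07
tcp_pos: [0.6029, -0.0254, 0.0101]
orientation: [3.14, -0.035, -0.011]
contact_force: [-12.4, -3.3, 9.0]
grip_width: 0.0794
gripper_force: 39.4
```

Call:
servo_tool:
  commands:
    - [0,0,0,2,0,0,0.3]
    - [0,0,0,4,-0.1,0,0.3]
    - [0,0,0,6,-0.1,0,0.3]
    - [0,0,0,8,-0.2,0,0.3]
    - [0,0,0,10,-0.2,0,0.3]

```text
clock: 8.48
tcp_pos: [0.6084, -0.0258, 0.01]
orientation: [3.139, -0.034, -0.026]
contact_force: [-34.1, -4.5, 31.6]
grip_width: 0.0793
gripper_force: 41.0
```

```bash
cat > st.py <<'E'
from h import *
from scipy.spatial.transform import Rotation as R
o=r.get_obs(); M=R.from_rotvec(o["orientation"]).as_matrix()
print("tcp",o["tcp_pos"].round(4) if hasattr(o["tcp_pos"],"round") else o["tcp_pos"],"yaw",np.degrees(np.arctan2(M[1,0],M[0,0])).round(2),"F",np.round(o["contact_force"],1),"w",round(float(o["grip_width"]),4),"t",o["clock"])
T=wristT(); p,d=r.grab_frame("wrist"); hsv=cv2.cvtColor(p,cv2.COLOR_BGR2HSV)
m=cv2.inRange(hsv,(16,100,60),(34,255,255)); k,l,s,c=cv2.connectedComponentsWithStats(m)
g=c[1:][s[1:,4]>300]; C=plane("wrist",g,.060,T)*1000; print("yellow caps",C[:,:2].round(1).tolist())
E
python3 st.py
```

```text
tcp [ 0.6084 -0.0258  0.01  ] yaw -1.24 F [-34.1  -4.5  31.6] w 0.0793 t 8.4833
yellow caps [[655.0, -27.2], [624.5, -26.6]]
```

The high Fz shows the held rack is pitching nose-down under wrist compliance and rubbing on the bench. I release it and push from behind with two low fingertips instead.

Call:
servo_tool:
  commands:
    - [0,0,0,-8,0,0,0.0]
    - [0,0,0,-8,0,0,0.0]
    - [0,0,0,-8,0,0,0.0]
    - [0,0,0,-8,0,0,0.0]
    - [0,0,0,-8,0,0,0.0]

```text
clock: 8.95
tcp_pos: [0.6105, -0.0245, 0.0112]
orientation: [-3.141, 0.035, -0.005]
contact_force: [-1.2, -0.3, 5.8]
grip_width: 0.0853
gripper_force: 1.1
```

```bash
python3 st.py
```

```text
tcp [ 0.6105 -0.0245  0.0112] yaw -1.27 F [-1.2 -0.3  5.8] w 0.0853 t 8.95
yellow caps [[655.1, -27.1], [624.4, -26.4]]
```

Call:
servo_tool:
  commands:
    - [0,0,0,0,0,15,0.0]
    - [0,0,0,0,0,30,0.0]
    - [0,0,0,0,0,45,0.0]
    - [0,0,0,0,0,60,0.0]
    - [0,0,0,0,0,68,0.0]

```text
clock: 9.42
tcp_pos: [0.6105, -0.0246, 0.0801]
orientation: [-3.141, 0.035, -0.005]
contact_force: [0.1, 0.7, 0.4]
grip_width: 0.0853
gripper_force: 0.0
```

Call:
servo_tool:
  commands:
    - [0,0,0,-15,0.3,0,0.0]
    - [0,0,0,-30,0.6,0,0.5]
    - [0,0,0,-46,1,0,0.5]
    - [0,0,0,-50,1,0,0.5]
    - [0,0,0,-50,1,0,0.5]

```text
clock: 9.83
tcp_pos: [0.5581, -0.0241, 0.0782]
orientation: [3.141, -0.035, -0.001]
contact_force: [-0.3, -0.4, 0.6]
grip_width: 0.0425
gripper_force: 0.0
```

Call:
servo_tool:
  commands:
    - [0,0,0,0,0,0,0.5]
    - [0,0,0,0,0,0,0.5]
    - [0,0,0,0,0,0,0.5]

```text
clock: 10.08
tcp_pos: [0.5597, -0.024, 0.0783]
orientation: [-3.141, 0.035, -0.001]
contact_force: [0.2, 0.5, -0.0]
grip_width: 0.0423
gripper_force: 0.0
```

```bash
python3 st.py
python3 - <<'E'
from h import *
T=wristT(); p,d=r.grab_frame("wrist"); cv2.imwrite("pics/w4.png",p); np.savez("w4.npz",p=p,d=d,T=T)
P=cloud("wrist",d,T); hsv=cv2.cvtColor(p,cv2.COLOR_BGR2HSV)
b=(cv2.inRange(hsv,(100,110,40),(132,255,255))>0)&(P[...,2]>.036)&(P[...,2]<.048)&(P[...,1]>-.08)&(P[...,1]<.03)&(P[...,0]>.55)
q=P[b]; print(len(q),np.percentile(q,[.5,99.5],axis=0).round(4))
vv,uu=np.where(b); q=plane("wrist",np.c_[uu,vv],.042,T)[:,:2]*1000; rc=cv2.minAreaRect(q.astype(np.float32)); print(rc)
E
```

```text
tcp [ 0.5597 -0.024   0.0783] yaw -1.28 F [ 0.2  0.5 -0. ] w 0.0423 t 10.0833
yellow caps [[668.5, -27.4], [653.3, -27.1], [631.7, -26.6], [610.2, -26.1]]
14508 [[ 0.5937 -0.0667  0.0401]
 [ 0.6744  0.013   0.0436]]
((634.2186279296875, -26.829269409179688), (79.92050170898438, 80.90752410888672), 88.70235443115234)
```

View pics/w4.png

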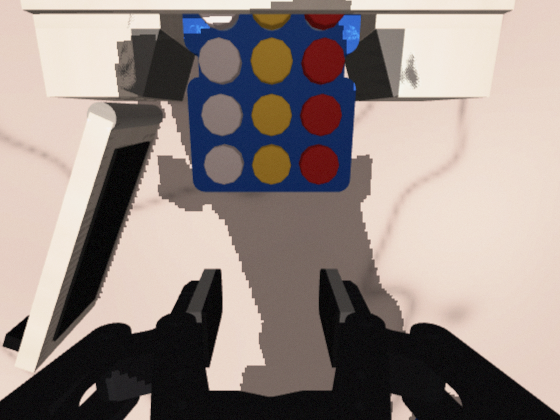

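Wrist view: the rack's rear edge is at row 190 (x≈0.594 m), straight in the mouth, with the door swung wide on the left and the fingers clear behind the rack.

Call:
servo_tool:
  commands:
    - [0,0,0,0,0,-20,0.5]
    - [0,0,0,0,0,-40,0.5]
    - [0,0,0,0,0,-56,0.5]
    - [0,0,0,0,0,-66,0.5]
    - [0,0,0,8,-0.4,-66,0.5]

```text
clock: 10.6
tcp_pos: [0.5639, -0.0246, 0.01]
orientation: [3.141, -0.034, -0.009]
contact_force: [0.3, 0.0, -0.4]
grip_width: 0.0428
gripper_force: 0.0
```

Call:
servo_tool:
  commands:
    - [0,0,0,5,-0.3,0,0.5]
    - [0,0,0,10,-0.5,0,0.5]
    - [0,0,0,15,-0.6,0,0.5]
    - [0,0,0,20,-0.7,0,0.5]
    - [0,0,0,24,-0.8,0,0.5]

```text
clock: 11.02
tcp_pos: [0.5874, -0.0254, 0.0125]
orientation: [3.14, -0.035, -0.012]
contact_force: [-12.9, 1.3, 8.8]
grip_width: 0.0425
gripper_force: 6.4
```

```bash
python3 st.py
python3 - <<'E'
from h import *
z=np.load("w4.npz"); P=cloud("wrist",z["d"],z["T"])
for c in (60,110,430,480):
    col=P[:,c]; i=[v for v in range(60,140) if .05<col[v,2]<.072]; print(c,col[max(i)].round(4) if i else None)
E
```

```text
tcp [ 0.5874 -0.0254  0.0125] yaw -1.29 F [-12.9   1.3   8.8] w 0.0425 t 11.0167
yellow caps [[658.2, -27.2], [637.1, -26.7], [616.3, -26.2]]
60 [0.641  0.0598 0.0668]
110 [0.6234 0.0419 0.067 ]
430 [ 0.6374 -0.0955  0.0584]
480 [ 0.6371 -0.1113  0.0688]
```

Call:
servo_tool:
  commands:
    - [0,0,0,3,-0.1,0,0.5]
    - [0,0,0,6,-0.1,0,0.5]
    - [0,0,0,9,-0.2,0,0.5]
    - [0,0,0,12,-0.3,0,0.5]
    - [0,0,0,14,-0.3,0,0.5]

```text
clock: 11.48
tcp_pos: [0.6016, -0.0258, 0.0123]
orientation: [3.14, -0.035, -0.01]
contact_force: [-9.9, 0.9, 5.7]
grip_width: 0.0428
gripper_force: 5.2
```

```bash
python3 st.py
```

```text
tcp [ 0.6016 -0.0258  0.0123] yaw -1.29 F [-9.9  0.9  5.7] w 0.0428 t 11.4833
yellow caps [[666.1, -27.4], [651.3, -27.1], [630.4, -26.6]]
```

Call:
servo_tool:
  commands:
    - [0,0,0,4,-0.1,0,0.5]
    - [0,0,0,8,-0.2,0,0.5]
    - [0,0,0,12,-0.3,0,0.5]
    - [0,0,0,15,-0.3,0,0.5]
    - [0,0,0,18,-0.4,0,0.5]

```text
clock: 11.95
tcp_pos: [0.6196, -0.0262, 0.0122]
orientation: [3.14, -0.035, -0.01]
contact_force: [-9.9, 1.0, 6.0]
grip_width: 0.0425
gripper_force: 5.2
```

Call:
servo_tool:
  commands:
    - [0,0,0,2,0,0,0.5]
    - [0,0,0,4,-0.1,0,0.5]
    - [0,0,0,6,-0.1,0,0.5]

```text
clock: 12.2
tcp_pos: [0.6257, -0.0264, 0.0122]
orientation: [3.141, -0.035, -0.01]
contact_force: [-6.7, -0.5, 3.3]
grip_width: 0.0429
gripper_force: 3.6
```

```bash
python3 st.py
```

```text
tcp [ 0.6257 -0.0264  0.0122] yaw -1.29 F [-6.7 -0.5  3.3] w 0.0429 t 12.2
yellow caps [[654.5, -27.1]]
```

Call:
servo_tool:
  commands:
    - [0,0,0,1,0,0,0.5]
    - [0,0,0,2,0,0,0.5]
    - [0,0,0,3,-0.1,0,0.5]
    - [0,0,0,4,-0.1,0,0.5]
    - [0,0,0,4,-0.1,0,0.5]

```text
clock: 12.67
tcp_pos: [0.6263, -0.0264, 0.0117]
orientation: [3.14, -0.037, -0.02]
contact_force: [-17.0, 0.7, 9.4]
grip_width: 0.0424
gripper_force: 5.1
```

```bash
python3 st.py
```

```text
tcp [ 0.6263 -0.0264  0.0117] yaw -1.34 F [-17.    0.7   9.4] w 0.0424 t 12.6667
yellow caps [[654.7, -27.1]]
```

The stop at TCP x≈0.626 fits the partly open finger linkages touching the mouth's front faces. I back off, close the fingers, raise a little, and push with the closed fingertip.

Call:
servo_tool:
  commands:
    - [0,0,0,-12,0,0,0.5]
    - [0,0,0,-22,0,6,0.6]
    - [0,0,0,-22,0,12,1]
    - [0,0,0,-22,0,12,1]
    - [0,0,0,-22,0,12,1]

```text
clock: 13.13
tcp_pos: [0.6124, -0.0262, 0.0257]
orientation: [-3.141, 0.035, -0.005]
contact_force: [-0.3, -0.0, 0.9]
grip_width: 0.0002
gripper_force: 0.0
```

Call:
servo_tool:
  commands:
    - [0,0,0,0,0,0,1]
    - [0,0,0,0,0,0,1]
    - [0,0,0,0,0,0,1]

```text
clock: 13.38
tcp_pos: [0.6109, -0.0262, 0.0241]
orientation: [-3.141, 0.035, -0.0]
contact_force: [-0.2, 0.1, -0.8]
grip_width: -0.0003
gripper_force: 0.0
```

Call:
servo_tool:
  commands:
    - [0,0,0,6,0,0,1]
    - [0,0,0,11,-0.1,0,1]
    - [0,0,0,14,-0.1,0,1]
    - [0,0,0,16,-0.2,0,1]
    - [0,0,0,18,-0.2,0,1]

```text
clock: 13.8
tcp_pos: [0.6267, -0.0264, 0.0238]
orientation: [3.141, -0.035, -0.008]
contact_force: [-10.9, 0.5, 9.1]
grip_width: -0.0003
gripper_force: 5.2
```

```bash
python3 st.py
```

```text
tcp [ 0.6267 -0.0264  0.0238] yaw -1.28 F [-10.9   0.5   9.1] w -0.0003 t 13.8
yellow caps [[655.0, -27.2]]
```

Call:
servo_tool:
  commands:
    - [0,0,0,1,0,0,1]
    - [0,0,0,2,0,0,1]
    - [0,0,0,3,-0.1,0,1]
    - [0,0,0,4,-0.1,0,1]
    - [0,0,0,5,-0.1,0,1]

```text
clock: 14.27
tcp_pos: [0.6312, -0.0265, 0.0237]
orientation: [3.141, -0.035, -0.008]
contact_force: [-4.9, 0.4, 0.8]
grip_width: -0.0002
gripper_force: 2.3
```

```bash
python3 st.py
```

```text
tcp [ 0.6312 -0.0265  0.0237] yaw -1.27 F [-4.9  0.4  0.8] w -0.0002 t 14.2667
yellow caps [[657.5, -27.2]]
```

Call:
servo_tool:
  commands:
    - [0,0,0,0.5,0,0,1]
    - [0,0,0,1,0,0,1]
    - [0,0,0,1.5,0,0,1]
    - [0,0,0,2,0,0,1]
    - [0,0,0,2,0,0,1]

```text
clock: 14.73
tcp_pos: [0.6358, -0.0265, 0.0242]
orientation: [-3.141, 0.035, -0.0]
contact_force: [-2.0, -1.1, -1.0]
grip_width: 0.0
gripper_force: 0.7
```

Call:
servo_tool:
  commands:
    - [0,0,0,-15,0.3,0,1]
    - [0,0,0,-40,1,5,1]
    - [0,0,0,-60,1.5,40,1]
    - [0,0,0,-60,1.5,75,1]
    - [0,0,0,-60,1.5,105,1]

```text
clock: 15.15
tcp_pos: [0.5754, -0.025, 0.1314]
orientation: [3.141, -0.034, 0.002]
contact_force: [0.1, 0.2, -0.2]
grip_width: 0.0001
gripper_force: 0.0
```

Call:
servo_tool:
  commands:
    - [0,0,0,0,0,0,1]
    - [0,0,0,0,0,0,1]
    - [0,0,0,0,0,0,1]

```text
clock: 15.4
tcp_pos: [0.5761, -0.0252, 0.1295]
orientation: [3.141, -0.035, 0.002]
contact_force: [-0.2, 0.4, -0.3]
grip_width: 0.0
gripper_force: 0.0
```

```bash
cat > chk.py <<'E'
from h import *
from scipy.spatial.transform import Rotation as R
T=wristT(); o=r.get_obs(); print(o["tcp_pos"],o["clock"])
p,d=r.grab_frame("wrist"); np.savez("w5.npz",p=p,d=d,T=T); P=cloud("wrist",d,T); X,Y,Z=np.moveaxis(P,-1,0); hsv=cv2.cvtColor(p,cv2.COLOR_BGR2HSV)
b=(cv2.inRange(hsv,(100,110,30),(132,255,255))>0)&(Z>.036)&(Z<.048)&(Y>-.085)&(Y<.035)&(X>.6)
vv,uu=np.where(b); q=plane("wrist",np.c_[uu,vv],.042,T)[:,:2]*1000
# rear edge: lowest row per col
cols=np.unique(uu); e=np.array([[c,vv[uu==c].max()+.5] for c in cols]); E=plane("wrist",e,.042,T)[:,:2]*1000; E=E[8:-8]
E=E[E[:,0]<np.median(E[:,0])+4]; vx,vy,x0,y0=cv2.fitLine(E.astype(np.float32),cv2.DIST_HUBER,0,.01,.01).ravel()
print("rear edge",x0.round(1),y0.round(1),"normal yaw",(np.degrees(np.arctan2(vy,vx))%180-90).round(2),"y span",q[:,1].min().round(1),q[:,1].max().round(1))
for side,lo,hi in (("L",.045,.056),("R",-.115,-.085)):
    w=(Z>.064)&(Z<.072)&(X>.62)&(X<.68)&(Y>lo)&(Y<hi)
    v2,u2=np.where(w); t=[]
    for c in np.unique(u2): t.append([c,v2[u2==c].max()+.5])
    A=plane("wrist",t,.068,T)[:,:2]*1000; print("arm",side,np.median(A,0).round(1),len(t))
w=(Z>.0715)&(Z<.078)&(X>.64)&(abs(Y+.026)<.03); v2,u2=np.where(w)
if len(u2):
    A=plane("wrist",[[c,v2[u2==c].max()+.5] for c in np.unique(u2)],.074,T)[:,:2]*1000; print("roof edge",np.median(A,0).round(1))
dm=(Z>.06)&(Z<.0735)&(X<.632)&(X>.42)&(Y>0)&(Y<.22)&(hsv[...,2]>100); t=P[dm][:,:2]*1000
if len(t)>50: 
    rc=cv2.minAreaRect(t.astype(np.float32)); print("door",rc,cv2.boxPoints(rc).round().tolist())
E
python3 chk.py
```

```text
[ 0.57607067 -0.02515123  0.1295032 ] 15.4
rear edge 646.2 -34.8 normal yaw -1.29 y span -67.6 12.5
arm L [641.1  53.4] 33
arm R [ 637.2 -102.2] 62
roof edge [668.9 -24.9]
door ((574.5946044921875, 76.8901138305664), (22.436330795288086, 138.25302124023438), 63.70697784423828) [[508.0, 97.0], [632.0, 36.0], [642.0, 56.0], [518.0, 118.0]]
```

The rack sits home: rear edge x 646.2 against the mouth at 639.0 (7 mm in, nominal 6), yaw matching the warmer's. The door is at about 117°, at its stop. Now I work out waypoints to push its outer face shut.

Run:
```python
import numpy as np
a=np.radians(-1.3); R=np.array([[np.cos(a),-np.sin(a)],[np.sin(a),np.cos(a)]])
prev=np.array([576.1,-25.2])
for th,o in [(117,40),(117,22)]+[(t,19) for t in range(107,16,-10)]+[(10,16),(3,14),(0,13)]:
    t=np.radians(th); u=np.array([-np.sin(t),-np.cos(t)]); n=np.array([-np.cos(t),np.sin(t)])
    w=np.array([639,-26])+R@(np.array([-8,68])+95*u+(5+o)*n); print(th,o,w.round(1),(w-prev).round(1)); prev=w
```

```text
117 40 [570.2 126.8] [ -5.9 152. ]
117 22 [561.7 111. ] [ -8.5 -15.8]
107 19 [549.9  94.8] [-11.8 -16.2]
97 19 [542.   79.6] [ -7.9 -15.2]
87 19 [536.9  63.3] [ -5.1 -16.3]
77 19 [534.7  46.4] [ -2.2 -16.9]
67 19 [535.4  29.3] [  0.8 -17.1]
57 19 [539.1  12.7] [  3.7 -16.7]
47 19 [545.6  -3.1] [  6.5 -15.8]
37 19 [554.8 -17.5] [  9.2 -14.4]
27 19 [566.4 -30.1] [ 11.5 -12.6]
17 19 [579.9 -40.5] [ 13.6 -10.4]
10 16 [593.3 -46.9] [13.4 -6.4]
3 14 [606.5 -51.1] [13.1 -4.3]
0 13 [612.4 -52.4] [ 5.9 -1.3]
```

Call:
servo_tool:
  commands:
    - [0,0,0,-2,36,0,1]
    - [0,0,0,-4,72,0,1]
    - [0,0,0,-6,108,0,1]
    - [0,0,0,-8,147,0,1]
    - [0,0,0,-8,152,-20,1]

```text
clock: 15.87
tcp_pos: [0.5684, 0.1372, 0.1114]
orientation: [-3.135, 0.02, -0.007]
contact_force: [0.8, 0.9, 0.6]
grip_width: 0.0001
gripper_force: 0.0
```

Call:
servo_tool:
  commands:
    - [0,0,0,2,0,-25,1]
    - [0,0,0,2,0,-50,1]
    - [0,0,0,2,0,-68,1]
    - [0,0,0,2,0,-74,1]
    - [0,0,0,2,0,-74,1]

```text
clock: 16.28
tcp_pos: [0.5677, 0.1265, 0.0326]
orientation: [3.14, -0.034, -0.008]
contact_force: [0.3, -0.7, 0.6]
grip_width: -0.0
gripper_force: 0.0
```

Call:
servo_tool:
  commands:
    - [0,0,0,-4,-8,0,1]
    - [0,0,0,-8,-16,0,1]
    - [0,0,0,-14,-24,0,1]
    - [0,0,0,-20,-32,0,1]
    - [0,0,0,-24,-40,0,1]

```text
clock: 16.7
tcp_pos: [0.5451, 0.0857, 0.0361]
orientation: [3.141, -0.036, 0.002]
contact_force: [0.6, 0.9, 0.3]
grip_width: 0.0003
gripper_force: 0.3
```

Call:
servo_tool:
  commands:
    - [0,0,0,-5,-12,0,1]
    - [0,0,0,-8,-23,0,1]
    - [0,0,0,-10,-36,0,1]
    - [0,0,0,-10,-48,0,1]
    - [0,0,0,-9,-60,0,1]

```text
clock: 17.12
tcp_pos: [0.5364, 0.0254, 0.0353]
orientation: [3.141, -0.036, -0.0]
contact_force: [0.7, 1.0, 0.2]
grip_width: 0.0001
gripper_force: 0.4
```

Call:
servo_tool:
  commands:
    - [0,0,0,2,-10,0,1]
    - [0,0,0,5,-19,0,1]
    - [0,0,0,10,-30,0,1]
    - [0,0,0,16,-39,0,1]
    - [0,0,0,22,-46,0,1]

```text
clock: 17.53
tcp_pos: [0.5593, -0.0205, 0.0352]
orientation: [3.141, -0.036, -0.0]
contact_force: [0.6, 1.0, -0.2]
grip_width: -0.0003
gripper_force: 0.3
```

Call:
servo_tool:
  commands:
    - [0,0,0,6,-6,0,1]
    - [0,0,0,13,-12,0,1]
    - [0,0,0,20,-17,0,1]
    - [0,0,0,27,-21,0,1]
    - [0,0,0,34,-24,0,1]

```text
clock: 17.95
tcp_pos: [0.5933, -0.0434, 0.0352]
orientation: [3.141, -0.035, -0.0]
contact_force: [-0.8, 1.3, 0.7]
grip_width: 0.0003
gripper_force: 0.3
```

Call:
servo_tool:
  commands:
    - [0,0,0,5,-3,0,1]
    - [0,0,0,10,-5,0,1]
    - [0,0,0,14,-7,0,1]
    - [0,0,0,17,-8,0,1]
    - [0,0,0,20,-8,0,1]

```text
clock: 18.37
tcp_pos: [0.6128, -0.0514, 0.0352]
orientation: [3.141, -0.035, -0.0]
contact_force: [0.7, -0.5, -0.1]
grip_width: 0.0001
gripper_force: 0.3
```

Call:
servo_tool:
  commands:
    - [0,0,0,1,0,0,1]
    - [0,0,0,2,0,0,1]
    - [0,0,0,2,0,0,1]

```text
clock: 18.62
tcp_pos: [0.6147, -0.0509, 0.0353]
orientation: [3.141, -0.035, 0.0]
contact_force: [0.6, -0.2, 0.5]
grip_width: 0.0001
gripper_force: 0.0
```

Call:
servo_tool:
  commands:
    - [0,0,0,1,0,0,1]
    - [0,0,0,2,0,0,1]
    - [0,0,0,3,0,0,1]
    - [0,0,0,3,0,0,1]

```text
clock: 18.95
tcp_pos: [0.6149, -0.0509, 0.0349]
orientation: [3.141, -0.035, -0.009]
contact_force: [-8.3, 0.0, 6.4]
grip_width: 0.0001
gripper_force: 4.1
```

The door is against its stop: 8 N, with no further motion. I back off and check.

Call:
servo_tool:
  commands:
    - [0,0,0,-10,0,0,1]
    - [0,0,0,-40,0,0,1]
    - [0,0,0,-70,10,40,1]
    - [0,0,0,-80,20,80,1]
    - [0,0,0,-80,20,120,1]

```text
clock: 19.37
tcp_pos: [0.5337, -0.0299, 0.1477]
orientation: [-3.141, 0.032, 0.008]
contact_force: [0.7, -0.4, 0.6]
grip_width: -0.0002
gripper_force: 0.0
```

Call:
servo_tool:
  commands:
    - [0,0,0,0,0,0,1]
    - [0,0,0,0,0,0,1]
    - [0,0,0,0,0,0,1]

```text
clock: 19.62
tcp_pos: [0.5379, -0.0316, 0.1482]
orientation: [3.141, -0.035, 0.002]
contact_force: [-0.5, -1.2, -0.5]
grip_width: 0.0
gripper_force: 0.0
```

Run:
```python
from h import *
T=wristT(); o=r.get_obs(); print(o["tcp_pos"],o["contact_force"],o["clock"])
p,d=r.grab_frame("wrist"); P=cloud("wrist",d,T); X,Y,Z=np.moveaxis(P,-1,0); hsv=cv2.cvtColor(p,cv2.COLOR_BGR2HSV)
m=(Z>.062)&(Z<.073)&(X>.6)&(X<.637)&(Y>-.1)&(Y<.05); v,u=np.where(m)
cs=np.unique(u); A=plane("wrist",[[c,v[u==c].max()+.5] for c in cs],.070,T)[:,:2]*1000
A=A[(A[:,1]>-80)&(A[:,1]<38)]; vx,vy,x0,y0=cv2.fitLine(A.astype(np.float32),cv2.DIST_HUBER,0,.01,.01).ravel(); print("door outer top edge",x0,y0,"yaw",np.degrees(np.arctan2(vy,vx))%180-90)
b=(cv2.inRange(hsv,(100,110,30),(132,255,255))>0)&(Z>.036)&(Z<.048)&(Y>-.085)&(Y<.035)&(X>.6)
vv,uu=np.where(b); 
if len(uu): q=plane("wrist",np.c_[uu,vv],.042,T)*1000; print("rack blue",len(uu),np.percentile(q,[1,99],axis=0).round(1).tolist())
a=cv2.resize(p,(400,300)); c=np.zeros((600,800,3),np.uint8); c[:300,:400]=a
s,ds=r.grab_frame("scene"); c[:300,400:]=cv2.resize(s,(400,300)); s2,_=r.grab_frame("side"); c[300:,:400]=cv2.resize(s2,(400,300)); c[300:,400:]=cv2.resize(s[190:340,170:370],(400,300)); cv2.imwrite("pics/fin.png",c)
```

```text
[ 0.53790049 -0.03156272  0.14824552] [-0.46241112 -1.15112112 -0.52806998] 19.6167
door outer top edge 625.40955 -22.744806 yaw -1.2878036
rack blue 3723 [[645.5, -67.0, 42.0], [674.6, 11.9, 42.0]]
```

View pics/fin.png

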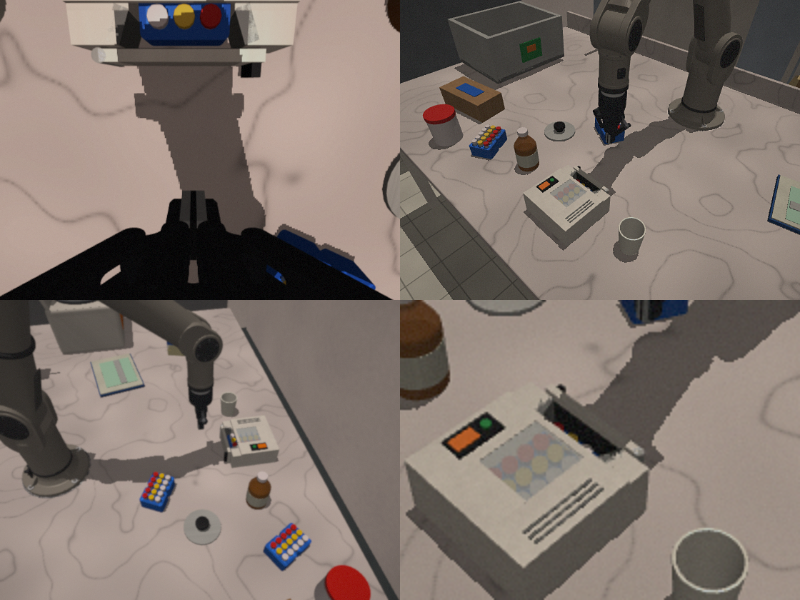

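The montage shows the door shut: its outer edge is at yaw -1.29°, parallel to the warmer. The rack is inside and visible through the window, with its rear edge at x≈0.646. The bottle, beaker and lid look undisturbed.

```bash
python3 -c "
from bench import r
print(r.hand_in())"
```

```text
the job is handed in; nothing more can be done
None
```

The job is handed in, with no verdict returned: by my camera measurements the rack is home in the detent (about 1 mm past nominal) and the door is shut, and the bottle, beaker and rotor lid look undisturbed.

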